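# Isolate the drive and fit the specimen-tube carousel into its keyed hub

## Robot

A 6-joint arm with a two-finger parallel gripper is mounted at the origin on the work surface. World frame = base frame: x ahead of the robot, y to its left, z up, the work surface at z = 0. Lengths are in m, angles in rad, forces in N, time in s.
With the tool pointing down it reaches from about 0.275 to 0.725 m from the base axis. Payload 5.6 kg.
Tool frame: the origin (TCP) lies midway between the tips of the shut fingers; the grasp point (between the pads) lies 19 mm behind it; z points along the fingers, y is the line along which they close (so a half turn about z gives the same grasp; the last joint's range is limited). The gripper opens to 85 mm and grips with 20 to 120 N. Pads are 22 mm wide; open, the fingers measure 114 mm over their backs; the gripper's body (76 mm by 85 mm) begins 54 mm behind the grasp point. The pads swing forward as they close: fully open they stand 13 mm farther back than shut.
Start: joints at [-0.899, 0.255, 0.108, 0, -1.424, -0.285], TCP at [0.207, -0.509, 0.196] pointing down, gripper open.
Joint ranges: [-2.95, 2.95], [-1.21, 1.97], [-1.09, 1.5], [-2.87, 1.71], [-2.94, -0.07], [-3.05, 3.05]. Speed limits (rad/s): [2.57, 2.57, 3.14, 3.14, 3.14, 3.14].

## Interface

Orientations are given as a rotation vector (axis times angle).
In Python, from bench import readout, cams, r gives the robot as it stands.
- The arm moves only by the shell command python3 -m jog 'ROWS'. ROWS is JSON, one flat list of numbers, 7 for each row, row after row: the shift along the tool's x, y, z in cm, then the turn, a rotation vector about the tool's x, y, z in rad, then the opening, from -1 (shut) to 1 (fully open). In form: [dx, dy, dz, rx, ry, rz, hand, dx, dy, dz, rx, ry, rz, hand, ...]. A call has 1 to 10 rows; each row is the pose to reach, as a shift and turn from the pose commanded when the call began, along the tool's axes at that moment; what a row does not reach only later rows make up. A row lasts 1/12 s, in which the tool goes at most 41.7 mm and 7.16 degrees, less where a joint would pass 70% of its speed; a pose out of reach is approached as far as the arm can. A call with a gripper value outside its range is refused whole. The fingers move at their own pace and stop on an object; the grip force is fixed at half the most. Time passes only in rows, so rows that repeat a pose let the fingers close. It gives the time, the measured TCP pose, the force, the opening and the grip force at its end, in the units of the state.
- readout.sense(): the state, without advancing time (a new reading comes with each control period).
- cams.snapshot(name): name is "side" or "top" or "wrist"; returns the picture (400x640x3 uint8, red, green, blue); there is no depth.
- cams.camera_info(name): a dict with "fx", "fy", "cx", "cy" (pixels), "rvec" (rotation vector, rad) and "tvec" (3), from world to camera coordinates, as OpenCV has them; the wrist camera has in their place "T_tool_cam" (4x4, takes a point from camera to tool coordinates, whose origin is the TCP and whose axes are the flange's). Camera axes: x right, y down, z forward; pixel columns grow to the right and rows downward; lengths in m; the calibration is good to about 2 mm. A picture is of the moment at which its call begins: read the wrist's pose just before it. camera_info takes no time and is no camera call.
- r.job_done(): hands the job in; it is judged then, once.
The state is a dict: "time_s": time; "joints": joint angles; "dq": joint speeds; "tau": joint torques, N m; "tool_pos": TCP position; "tcp_rot": TCP orientation; "ft_force": force on the tool from outside, world axes, zero at the start; "wrist_torque": the same for the moment, N m; "opening": finger opening in m; "grip_force": force on a finger pad.
Only numpy, scipy, OpenCV 4.12 (cv2) and the standard library are available. Lean on these libraries where they do the work, as an engineer would, in place of code of your own. Each camera call takes 0.05 s, during which the arm holds its last target. There are 200 camera calls.

## Task

The carousel drive is still live: turn its isolator handle a quarter turn anticlockwise to off, and only then take the tube carousel out of its stand and put its keyed shaft into the drive's hub, turning it until the key drops into the keyway and pushing on until the collar sits fully home on the hub face, against the spring washer. Finish still gripping the carousel and holding it pressed fully home (someone else will tighten the grub screw), and leave the other things on the bench where they are.

Things in the scene. Friction and masses are not known exactly. Their poses are not given: they have to be found in the camera images.
- isolator (a joint): angle of the isolator handle: 1.571 = on, 0 = off. Seen from above, turning the handle anticlockwise lowers it. Stops and a spring detent at each end; let go in between, it snaps to the nearer detent. Takes up to 0.3 N m to turn.
- isolator_grip (a point): on the vertical turning axis of the isolator handle, at the height to grip. Handle: black upright blade 54 long, 12 thick, 30 tall (22 below to 8 above this point) on a round skirt 52 across, its top 22 below this point. x axis: along the blade to its nose (narrow end, 36 from the axis; the tail reaches 24); z up
- drive: carousel drive, fixed: base plate 235 x 360 x 8; worm gearbox with the hub; motor 80 thick, top 92 above the bench, lying to the right, its terminal box 112 high; isolator, a grey box 90 x 110, 80 high, in front of the motor, with a round white mark where the nose points at off and a white bar at on. Origin: on the hub's axis at bench level; x away from the robot, y left, z up
- hub_mouth (a point): centre of the hub's upper face (the seat), 104 above the bench: upright steel hub 60 across in the gearbox's top. Bore 25.6 in diameter, 94 deep, with a keyway 9.6 wide cut out to radius 17.5 over the whole depth. x axis: from the bore's centre to the keyway; z up. The self-locking worm keeps the hub from turning
- wave_ring (a joint): spring washer (dark ring, radius 19 to 24) round the bore, between seat and carousel collar: 0 = free, standing 4 mm above the seat; 0.004 (m) = pressed flush. It pushes up with 7.5 N free, 11.5 N flush: more than the carousel's weight, so it lifts the carousel unless held down
- carousel_grip (a point): centre of the carousel's grip blade (44 long, 12 thick, 34 tall: 17 above to 17 below this point), on the shaft's axis. Below it a disc 110 across with eight tube holes, its top 35 below this point, then a collar 50 across, its underside 51 below. x axis: along the blade, to the side where the key is; z up. A small dark screw on the disc's rim is over the key
- carousel: the carousel, one rigid metal part of 0.4 to 0.6 kg. Origin: centre of the collar's underside, which meets the hub's seat when home; axes as its grip. Below it the shaft: 24 in diameter, 58 long, the last 8 tapering to 16. Key 8 wide, out to radius 16 on the +x side, 10 to 44 below the origin: the shaft enters the bore by 14 before the key meets the hub face
- stand: the carousel's stand, fixed: grey plastic tube 60 across (bore 46) on a foot 90 across, 72 tall in all, on the robot's left; origin at the centre of its underside. The carousel hangs in it by its collar, shaft down, loose by a few mm, and lifts straight out
- tip_box: bystander: closed pipette-tip box, 85 x 122 x 65 tall, on the bench beside the carousel's stand or where the stand might be; origin at its underside
- hex_driver: bystander: hex driver, black handle and thin steel blade, 175 long, 18 thick, lying on the drive's base plate just in front of the gearbox; origin at its underside
- beaker: bystander: glass beaker, 72 across, 95 tall, on the bench in front of the robot; origin at its underside
- wash_bottle: bystander: white bottle, 64 across, 160 tall, on the left of the bench; origin at its underside
- petri_dishes: bystander: stack of two clear dishes, 90 across, 30 tall, on the bench on the robot's side of the isolator; origin at its underside
- mouse: bystander: black computer mouse, 105 x 62 x 34 tall, on the right of the bench; origin at its underside
- marker: bystander: white marker pen with black cap, 113 long, 16 thick, on the bench in front of the robot; origin at its underside
Not all that is in view belongs to the job. Several things have the shape of the carousel; the one meant has the colours described above.

How it is judged:
On the way, in this order (a step that is already met when the one before it is completed fails the run):
1. the isolator is turned off (value of joint isolator below 0.15 rad), for 0.2 s.
2. the carousel is keyed into the hub and pushed fully home (z of carousel_grip in the frame of hub_mouth between 0.049 and 0.0525 m and x of carousel_grip in the frame of hub_mouth between -0.003 and 0.003 m and y of carousel_grip in the frame of hub_mouth between -0.003 and 0.003 m and angle between the x axis of carousel_grip and the x axis of hub_mouth, either way round below 0.12 rad and angle between each of carousel_grip, hub_mouth's own z axis and vertical below 0.05 rad), for 0.2 s.
At the end, for the whole second after the job is handed in: Isolator within 0.15 rad of off; carousel in the hub, key in keyway (within 0.12 rad), upright within 0.05 rad, centred within 3 mm, its collar within 1.5 mm of the hub face (the spring washer stands 4 mm up when nobody pushes), and the fingers still on it with more than 8 N (all of step 2 and value of joint isolator below 0.15 rad and contact force between the fingers and carousel above 8 N); the arm keeps its last pose, push and grip.
It fails at once if the shaft enters the hub while the isolator is not off (value of joint isolator above 0.3 rad and horizontal distance between carousel_grip and hub_mouth below 0.02 m and z of carousel_grip in the frame of hub_mouth below 0.104 m).
It fails at once if a bystander is moved by more than 40 mm (distance of any of tip_box, hex_driver, beaker, wash_bottle, petri_dishes, mouse, marker from where it was at the start of the episode above 0.04 m).
It also fails if it takes over 56 s, if anything falls off the work surface, if the arm or the gripper's body presses on something with over 40 N, if the wrist force passes 120 N, or if a joint passes its speed limit or range.

## Working session

There is one attempt and no reset: what is moved stays moved. The work goes in short steps, Python scripts to look and compute and a shell command to move; the robot and the scene stay as the last step left them, time stands still between calls to the robot, and variables do not carry over. Pictures are saved under pics/ and viewed, at most 10 in all, crops included, and the job is handed in when it is done.

```bash
ls; mkdir -p pics
python3 - <<'E'
from bench import readout,cams
import cv2
s=readout.sense();print(s)
for n in("top","side"):
    cv2.imwrite(f"pics/{n}0.png",cams.snapshot(n)[:,:,::-1]);print(n,cams.camera_info(n))
print(cams.camera_info("wrist"))
E
```

```text
pics
{'time_s': 0.0, 'joints': array([-8.99403041e-01,  2.55769631e-01,  1.07011051e-01, -4.81786356e-04,
       -1.42389091e+00, -2.84615885e-01]), 'dq': array([ 0.00101411, -0.00066267, -0.00037815, -0.00205   , -0.00027858,
       -0.00143695]), 'tau': array([-4.13194048e-04, -3.86620259e+01,  2.37941480e+01,  5.36528707e+00,
       -6.06181115e-03,  1.36337908e-05]), 'tool_pos': array([ 0.20731761, -0.5088292 ,  0.19528542]), 'tcp_rot': array([ 6.03576469e-01, -3.08262774e+00, -2.92859705e-03]), 'ft_force': array([0.37563065, 0.75797188, 1.49912441]), 'wrist_torque': array([ 0.06840284, -0.02445056, -0.00358813]), 'grip_force': 0.0, 'opening': 0.08546385887097821}
top {'fx': 489.3831553212, 'fy': 489.3831553212, 'cx': 313.0602830398456, 'cy': 189.63624019801583, 'rvec': array([ 2.13038669, -2.16958552,  0.16099638]), 'tvec': array([0.00563011, 0.48147009, 1.41421635])}
side {'fx': 373.6577518652658, 'fy': 373.6577518652658, 'cx': 322.4254556406445, 'cy': 201.93204895772618, 'rvec': array([ 0.84112778, -2.43068987,  1.22400689]), 'tvec': array([0.35940908, 0.25335706, 0.98077823])}
{'fx': 321.5131108922394, 'fy': 321.5131108922394, 'cx': 318.6842628094958, 'cy': 196.95760964396055, 'T_tool_cam': array([[-5.65920806e-04, -9.46602208e-01, -3.22403381e-01,
         8.22178935e-02],
       [ 9.99999819e-01, -4.69579169e-04, -3.76596625e-04,
        -1.01215481e-03],
       [ 2.05093285e-04, -3.22403536e-01,  9.46602302e-01,
        -1.76787036e-01],
       [ 0.00000000e+00,  0.00000000e+00,  0.00000000e+00,
         1.00000000e+00]])}
```

View pics/top0.png

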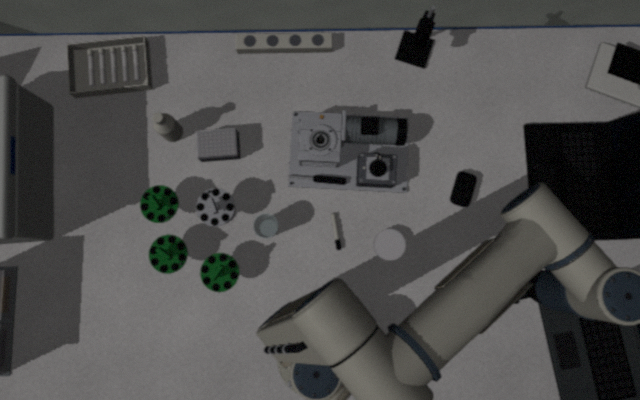

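View pics/side0.png

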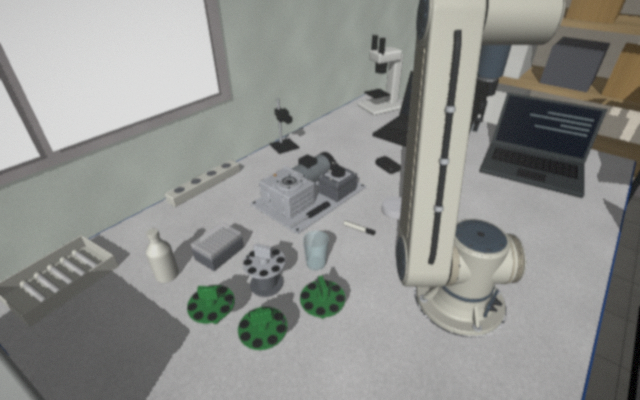

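The top view shows four carousel-shaped things: green ones at (160,203), (168,253) and (220,271), and a bare metal one at (216,206) in a grey stand. The metal one fits the description. The hub is near (320,140) and the isolator near (378,168). I'll confirm in an enlarged crop and work out positions.

```bash
cat > h.py <<'E'
import numpy as np,cv2
from scipy.spatial.transform import Rotation as R
from bench import readout,cams
def cam(n,s=None):
    c=cams.camera_info(n)
    if n=="wrist":
        s=s or readout.sense();T=np.eye(4);T[:3,:3]=R.from_rotvec(s["tcp_rot"]).as_matrix();T[:3,3]=s["tool_pos"]
        T=T@np.array(c["T_tool_cam"]);return c,T[:3,:3],T[:3,3]
    M=R.from_rotvec(c["rvec"]).as_matrix();return c,M.T,-M.T@c["tvec"]
def ray(C,u,v):
    c,M,o=C;return o,M@np.array([(u-c["cx"])/c["fx"],(v-c["cy"])/c["fy"],1])
def plane(C,u,v,z):
    o,d=ray(C,u,v);return o+d*(z-o[2])/d[2]
def proj(C,p):
    c,M,o=C;q=M.T@(np.array(p)-o);return q[:2]/q[2]*c["fx"]+[c["cx"],c["cy"]]
def rel(p,yaw=None):
    "tool-frame shift (cm) from measured TCP to world point p"
    s=readout.sense();return R.from_rotvec(s["tcp_rot"]).inv().apply(np.array(p)-s["tool_pos"])*100
E
python3 - <<'E'
from h import *
C=cam("top")
for n,u,v,z in[("hub",321,139,.104),("iso",378,168,.11),("car",216,207,.123),("bottle",168,127,.1),("tip",219,143,.065),("beaker",266,226,.09),("petri",390,244,.03)]:print(n,plane(C,u,v,z).round(3))
im=cv2.imread("pics/top0.png")
a=cv2.resize(im[170:300,130:260],(400,400),interpolation=cv2.INTER_CUBIC);b=cv2.resize(im[95:225,285:415],(400,400),interpolation=cv2.INTER_CUBIC)
cv2.imwrite("pics/crop.png",np.clip(np.hstack([a,b])*1.6,0,255))
s=readout.sense();print(R.from_rotvec(s["tcp_rot"]).as_matrix().round(3))
E
```

```text
hub [ 0.617 -0.028  0.104]
iso [ 0.529 -0.187  0.11 ]
car [0.425 0.266 0.123]
bottle [0.661 0.411 0.1  ]
tip [0.62  0.271 0.065]
beaker [0.372 0.132 0.09 ]
petri [ 0.317 -0.225  0.03 ]
[[-0.926 -0.377 -0.001]
 [-0.377  0.926  0.002]
 [ 0.     0.002 -1.   ]][ WARN:0@0.352] global loadsave.cpp:1063 imwrite_ Unsupported depth image for selected encoder is fallbacked to CV_8U.
```

View pics/crop.png

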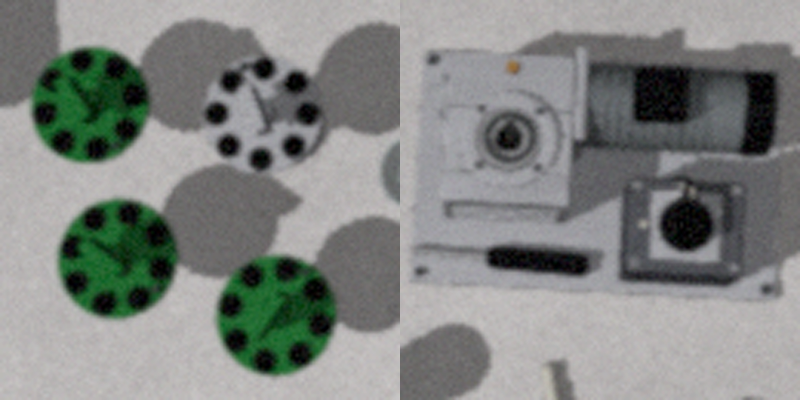

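The crop confirms it: the metal carousel is at crop (264,112), and the other three are green decoys. The isolator is at crop (687,222). Next I move over the isolator for a close look.

```bash
python3 -m jog '[-40,17,-4.5,0,0,0,1,-40,17,-4.5,0,0,0,1,-40,17,-4.5,0,0,0,1,-40,17,-4.5,0,0,0,1,-40,17,-4.5,0,0,0,1,-40,17,-4.5,0,0,0,1,-40,17,-4.5,0,0,0,1,-40,17,-4.5,0,0,0,1,-40,17,-4.5,0,0,0,1,-40,17,-4.5,0,0,0,1]'; python3 -m jog '[0,0,0,0,0,0,1,0,0,0,0,0,0,1,0,0,0,0,0,0,1]'
python3 - <<'E'
from h import *
s=readout.sense();im=cams.snapshot("wrist")[:,:,::-1];C=cam("wrist",s)
cv2.imwrite("pics/w1.png",np.clip(im*1.5,0,255).astype('uint8'));np.save("w1.npy",im)
print(s["time_s"],s["tool_pos"],s["tcp_rot"])
for p in[(.529,-.187,.11),(.617,-.028,.104)]:print(proj(C,p))
E
```

```text
time_s: 0.93
tool_pos: [0.5005, -0.2134, 0.2391]
tcp_rot: [0.604, -3.083, -0.0]
ft_force: [0.4, -0.5, 0.8]
opening: 0.0854
grip_force: 0.0
time_s: 1.18
tool_pos: [0.4993, -0.2152, 0.2386]
tcp_rot: [0.605, -3.082, -0.001]
ft_force: [0.3, 0.4, 0.7]
opening: 0.0852
grip_force: 0.0
1.1833 [ 0.49932358 -0.21520318  0.23857612] [ 6.04619904e-01 -3.08165406e+00 -5.61761202e-04]
[334.3407262  212.26537917]
[428.95320405 322.19556805]
```

View pics/w1.png

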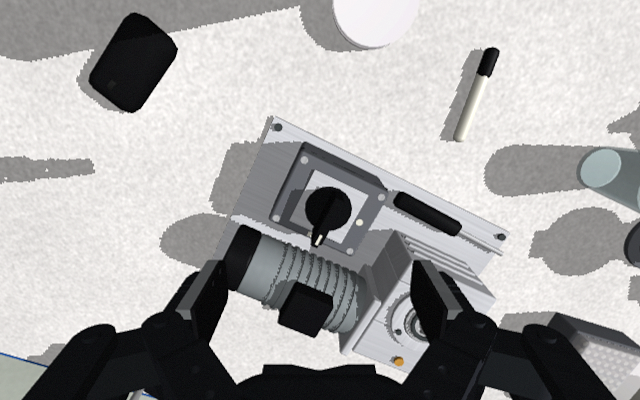

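The wrist view shows the isolator's black skirt centred near (328,207), its nose pointing down-picture to (317,240), and the round off mark at (360,222). The hub is half hidden at (410,320). I measure these by mask.

Run:
```python
from h import *
im=np.load("w1.npy");C=cam("wrist")
m=(im.max(2)<35).astype('uint8');m[:180]=0;m[256:]=0;m[:,:295]=0;m[:,358:]=0
cs,_=cv2.findContours(m,0,2);c=max(cs,key=cv2.contourArea).reshape(-1,2);print(len(c),cv2.contourArea(c),c.min(0),c.max(0))
o=cv2.morphologyEx(m,cv2.MORPH_OPEN,cv2.getStructuringElement(2,(25,25)))
cs,_=cv2.findContours(o,0,2);e=max(cs,key=cv2.contourArea);el=cv2.fitEllipse(e);print(el)
for z in(.08,.09,.1):
    q=e.reshape(-1,2);P=np.array([plane(C,u,v,z)[:2] for u,v in q]);(x,y),r=cv2.minEnclosingCircle(P.astype('f4'));print(z,x,y,2*r)
    c0=np.array([x,y])
    print(" nose-dir deg",[np.degrees(np.arctan2(*(plane(C,u,v,zz)[:2]-c0)[::-1])).round(1) for u,v,zz in((317,240,z+.02),(360,222,z-.01))])
i=im[170:290,270:390];cv2.imwrite("pics/c1.png",np.clip(cv2.resize(i,(600,600),interpolation=2)*1.8,0,255).astype('uint8'))
```

```text
110 1661.5 [305 187] [351 247]
((327.6480407714844, 208.43661499023438), (42.63519287109375, 45.17986297607422), 80.84320068359375)
0.08 0.5387201309204102 -0.1900942623615265 0.05273066461086273
 nose-dir deg [np.float64(-0.6), np.float64(84.9)]
0.09 0.5352824926376343 -0.1918100118637085 0.051165562123060226
 nose-dir deg [np.float64(-0.8), np.float64(84.7)]
0.1 0.5318449139595032 -0.19352571666240692 0.04960044473409653
 nose-dir deg [np.float64(-1.0), np.float64(84.6)]
```

View pics/c1.png

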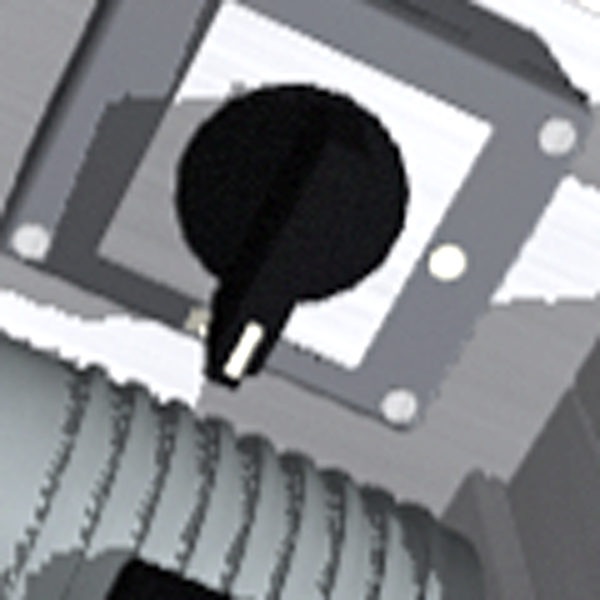

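Taking the skirt at z≈0.09, the axis is near (0.535, -0.192) and the nose is about -4° from world x. I align above it and take one more look.

```bash
python3 -m jog '[-4.2,0.8,4.5,0,0,0.12,1,-4.2,0.8,4.5,0,0,0.24,1,-4.2,0.8,4.5,0,0,0.36,1,-4.2,0.8,4.5,0,0,0.45,0.3,-4.2,0.8,4.5,0,0,0.45,0.3,-4.2,0.8,4.5,0,0,0.45,0.3,-4.2,0.8,4.5,0,0,0.45,0.3]'
python3 - <<'E'
from h import *
s=readout.sense();im=cams.snapshot("wrist")[:,:,::-1];C=cam("wrist",s)
np.save("w2.npy",im);print(proj(C,(.535,-.192,.09)),s["joints"].round(2))
cv2.imwrite("pics/w2.png",np.clip(im*1.5,0,255).astype('uint8'))
u0,v0=proj(C,(.535,-.192,.09)).round().astype(int)
m=(im.max(2)<35).astype('uint8');k=np.zeros_like(m);k[v0-45:v0+60,u0-45:u0+45]=1;m*=k
o=cv2.morphologyEx(m,cv2.MORPH_OPEN,cv2.getStructuringElement(2,(31,31)))
cs,_=cv2.findContours(o,0,2);e=max(cs,key=cv2.contourArea).reshape(-1,2);print(cv2.fitEllipse(e))
for z in(.08,.09,.1):
    P=np.array([plane(C,u,v,z)[:2] for u,v in e]);(x,y),r=cv2.minEnclosingCircle(P.astype('f4'));print(z,x,y,2*r)
E
```

```text
time_s: 1.82
tool_pos: [0.535, -0.1929, 0.1945]
tcp_rot: [0.097, 3.139, -0.0]
ft_force: [0.3, -0.4, -0.4]
opening: 0.0557
grip_force: 0.0
[320.34279704 182.28854997] [-0.07  0.29  0.15  0.   -1.43 -1.56]
((322.4461364746094, 181.6936798095703), (52.03219985961914, 53.5924072265625), 86.11981201171875)
0.08 0.5384986996650696 -0.19014008343219757 0.053162019699811935
0.09 0.5355691909790039 -0.19007979333400726 0.05134330689907074
0.1 0.5326396226882935 -0.19001951813697815 0.04952464997768402
```

View pics/w2.png

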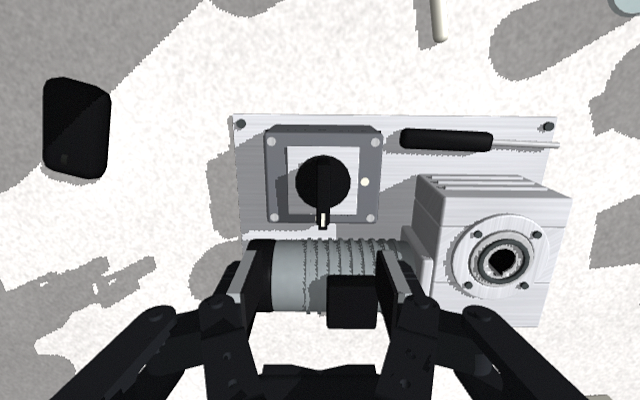

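The skirt is centred at (322,182), with its axis at (0.536, -0.190), size fits z≈0.088, and the blade is square to the jaws. The hub bore is visible at (502,262). I descend and grip.

```bash
python3 -m jog '[-0.1,0.3,4,0,0,0,0.2,-0.1,0.3,7,0,0,0,0,-0.1,0.3,9,0,0,0,0,-0.1,0.3,9.8,0,0,0,0,-0.1,0.3,9.8,0,0,0,-1,-0.1,0.3,9.8,0,0,0,-1,-0.1,0.3,9.8,0,0,0,-1,-0.1,0.3,9.8,0,0,0,-1]'
```

```text
time_s: 2.53
tool_pos: [0.5379, -0.1895, 0.098]
tcp_rot: [0.099, 3.137, -0.001]
ft_force: [-0.3, -0.2, 0.1]
opening: 0.0003
grip_force: 0.0
```

Run:
```python
from h import *
s=readout.sense();print(s["tool_pos"],s["opening"])
im=cams.snapshot("wrist")[:,:,::-1];im2=cams.snapshot("side")[:,:,::-1]
a=cv2.resize(im[100:300,200:500],(480,320));b=cv2.resize(im2[130:230,240:360],(384,320),interpolation=2)
cv2.imwrite("pics/w3.png",np.clip(np.hstack([a,b[:,:320]])*1.6,0,255).astype('uint8'))
```

```text
[ 0.53788624 -0.18945205  0.09797417] 0.00031719681551934693
```

View pics/w3.png

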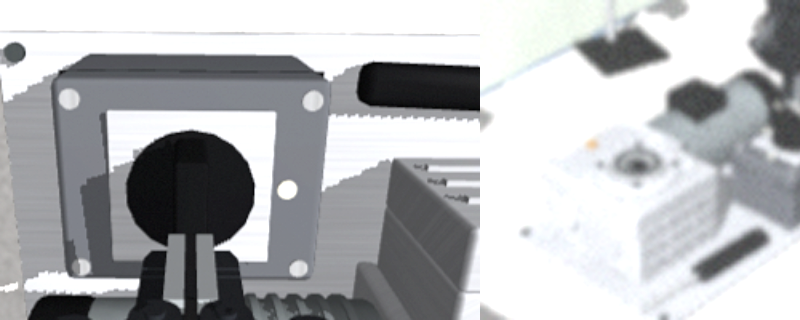

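```bash
python3 -m jog '[0,0,0,0,0,0,-1,0,0,0,0,0,0,-1]';  python3 - <<'E'
from h import *
s=readout.sense();C=cam("wrist",s)
im=cams.snapshot("wrist")[:,:,::-1];np.save("w4.npy",im)
cv2.imwrite("pics/w4.png",np.clip(cv2.resize(im[165:285,260:380],(600,600),interpolation=2)*3.,0,255).astype('uint8'))
for z in(.07,.08,.09,.1,.11):print(z,[((proj(C,(.5365+dx,-.1895,z))-[260,165])*5).round() for dx in(-.024,.0,.036)])
print("tcp",(proj(C,s["tool_pos"])-[260,165])*5)
E
```

```text
time_s: 2.8
tool_pos: [0.5369, -0.1892, 0.0965]
tcp_rot: [0.099, 3.139, -0.0]
ft_force: [0.1, 0.3, 0.1]
opening: 0.0001
grip_force: 0.0
0.07 [array([284.,  75.]), array([295., 245.]), array([311., 478.])]
0.08 [array([283.,  97.]), array([296., 273.]), array([312., 515.])]
0.09 [array([283., 121.]), array([296., 305.]), array([313., 555.])]
0.1 [array([282., 147.]), array([296., 339.]), array([314., 599.])]
0.11 [array([282., 176.]), array([296., 377.]), array([315., 648.])]
tcp [298.67563481 329.70135667]
```

View pics/w4.png

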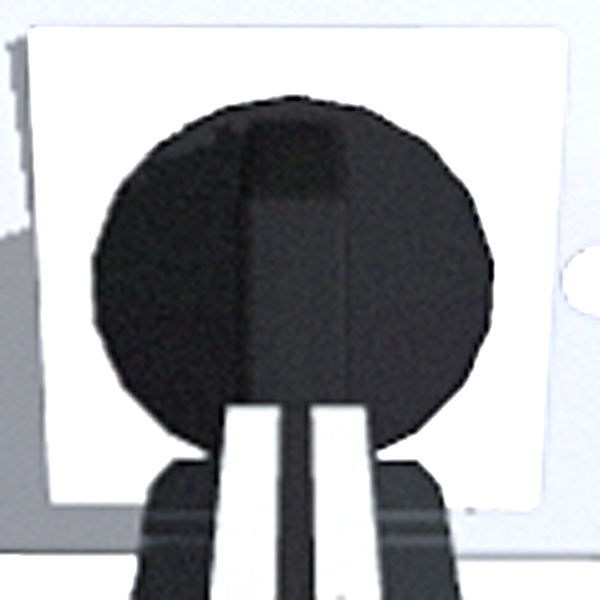

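The jaws are shut with nothing between them. In the picture the white pads end at crop v≈405, just above the blade (top edge z≈0.117 from tail corner v=197, base v=120). So the pads stand about 20 mm higher than the reported TCP. I open, go down 14 mm gradually and close again.

```bash
python3 -m jog '[0,0,0,0,0,0,0,0,0,0,0,0,0,0,0,0,0.5,0,0,0,0,0,0,1,0,0,0,0,0,0,1.4,0,0,0,0,0,0,1.4,0,0,0,0]'; python3 -m jog '[0,0,0,0,0,0,-1,0,0,0,0,0,0,-1,0,0,0,0,0,0,-1,0,0,0,0,0,0,-1]'
```

```text
time_s: 3.35
tool_pos: [0.5357, -0.1889, 0.0806]
tcp_rot: [-0.1, -3.138, -0.001]
ft_force: [-0.4, -0.1, -0.1]
opening: 0.0425
grip_force: 0.0
time_s: 3.68
tool_pos: [0.5369, -0.1892, 0.0824]
tcp_rot: [0.099, 3.139, -0.0]
ft_force: [0.0, -0.2, 0.9]
opening: -0.0003
grip_force: 0.0
```

```bash
python3 -m jog '[0,0,0,0,0,0,0,0,0,0,0,0,0,0,0,0,0.5,0,0,0,0,0,0,1,0,0,0,0,0,0,1.2,0,0,0,0]'; python3 -m jog '[0,0,0,0,0,0,-1,0,0,0,0,0,0,-1,0,0,0,0,0,0,-1,0,0,0,0,0,0,-1]';python3 - <<'E'
from h import *
im=cams.snapshot("wrist")[:,:,::-1];np.save("w5.npy",im)
a=np.load("w4.npy")
for n,i in(("w4",a),("w5",im)):
    print(n,[(v,[int(i[v,u].max()) for u in(303,310,319,328,335)]) for v in range(170,270,4)])
E
```

```text
time_s: 4.1
tool_pos: [0.536, -0.1889, 0.0689]
tcp_rot: [-0.099, -3.138, -0.001]
ft_force: [-0.5, 0.3, -1.0]
opening: 0.0426
grip_force: 0.0
time_s: 4.43
tool_pos: [0.5366, -0.1894, 0.0702]
tcp_rot: [0.1, 3.14, -0.001]
ft_force: [-0.5, -1.0, 0.6]
opening: 0.0099
grip_force: 60.7
w4 [(170, [81, 82, 81, 81, 80]), (174, [160, 161, 162, 162, 162]), (178, [165, 164, 167, 167, 167]), (182, [161, 163, 168, 163, 163]), (186, [93, 15, 18, 11, 145]), (190, [14, 11, 10, 17, 19]), (194, [12, 7, 11, 12, 17]), (198, [12, 8, 9, 14, 17]), (202, [10, 10, 10, 14, 17]), (206, [11, 16, 18, 21, 20]), (210, [12, 14, 16, 19, 16]), (214, [11, 15, 18, 19, 18]), (218, [8, 14, 18, 21, 17]), (222, [9, 12, 18, 19, 18]), (226, [11, 16, 19, 19, 18]), (230, [10, 16, 16, 20, 17]), (234, [9, 13, 18, 20, 19]), (238, [12, 15, 17, 18, 17]), (242, [11, 15, 19, 18, 17]), (246, [8, 63, 15, 63, 19]), (250, [10, 88, 19, 88, 16]), (254, [8, 88, 19, 88, 11]), (258, [9, 89, 19, 87, 18]), (262, [21, 89, 19, 88, 22]), (266, [45, 88, 18, 88, 29])]
w5 [(170, [90, 91, 91, 91, 91]), (174, [90, 91, 91, 90, 90]), (178, [91, 91, 91, 92, 91]), (182, [86, 88, 88, 89, 89]), (186, [164, 166, 164, 166, 167]), (190, [168, 169, 170, 169, 170]), (194, [165, 165, 166, 166, 165]), (198, [171, 136, 0, 150, 171]), (202, [16, 20, 16, 20, 17]), (206, [11, 8, 12, 15, 20]), (210, [11, 10, 11, 12, 20]), (214, [11, 10, 12, 12, 19]), (218, [12, 11, 12, 14, 19]), (222, [12, 10, 12, 13, 19]), (226, [12, 19, 18, 17, 20]), (230, [12, 19, 17, 19, 19]), (234, [12, 17, 18, 19, 20]), (238, [11, 18, 19, 18, 17]), (242, [9, 17, 16, 18, 19]), (246, [51, 17, 18, 18, 75]), (250, [93, 18, 17, 18, 91]), (254, [95, 16, 17, 19, 92]), (258, [95, 17, 17, 9, 93]), (262, [80, 10, 9, 13, 90]), (266, [49, 10, 14, 7, 89])]
```

Gripped: 10 mm opening, 60 N. Now the quarter turn anticlockwise (negative about the downward tool z).

```bash
python3 -m jog '[0,0,0,0,0,-0.1,-1,0,0,0,0,0,-0.2,-1,0,0,0,0,0,-0.3,-1,0,0,0,0,0,-0.4,-1,0,0,0,0,0,-0.5,-1,0,0,0,0,0,-0.6,-1,0,0,0,0,0,-0.7,-1,0,0,0,0,0,-0.8,-1]'; python3 -m jog '[0,0,0,0,0,-0.1,-1,0,0,0,0,0,-0.2,-1,0,0,0,0,0,-0.3,-1,0,0,0,0,0,-0.4,-1,0,0,0,0,0,-0.5,-1,0,0,0,0,0,-0.6,-1,0,0,0,0,0,-0.7,-1,0,0,0,0,0,-0.78,-1,0,0,0,0,0,-0.78,-1]'
```

```text
time_s: 5.15
tool_pos: [0.5363, -0.1887, 0.0703]
tcp_rot: [1.138, -2.928, -0.001]
ft_force: [-1.6, 1.2, 2.2]
opening: 0.0101
grip_force: 60.9
time_s: 5.9
tool_pos: [0.5356, -0.1884, 0.0703]
tcp_rot: [2.163, -2.278, -0.003]
ft_force: [-4.6, 3.8, 4.7]
opening: 0.0102
grip_force: 61.3
```

```bash
python3 -m jog '[0,0,0,0,0,0,0,0,0,0,0,0,0,0,0,0,-1,0,0,0,0,0,0,-4,0,0,0,0.2,0,0,-8,0,0,0,0.3,-4,-3,-12,0,0,0,0.3,-7,-6,-13,0,0,0,0.3,-7,-6,-13,0,0,0,0.3,-7,-6,-13,0,0,0,0.3]'
python3 - <<'E'
from h import *
s=readout.sense();im=cams.snapshot("wrist")[:,:,::-1];C=cam("wrist",s)
np.save("w6.npy",im);np.save("w6s.npy",np.r_[s["tool_pos"],s["tcp_rot"]])
for p in((.536,-.19,.09),(.617,-.028,.104)):print(proj(C,p).round())
v=np.clip(im*1.5,0,255).astype('uint8')
cv2.imwrite("pics/w6.png",v)
E
```

```text
time_s: 6.65
tool_pos: [0.6041, -0.12, 0.2027]
tcp_rot: [-2.16, 2.276, -0.006]
ft_force: [-0.6, -0.6, -0.3]
opening: 0.0559
grip_force: 0.0
[396. 100.]
[312. 276.]
```

View pics/w6.png

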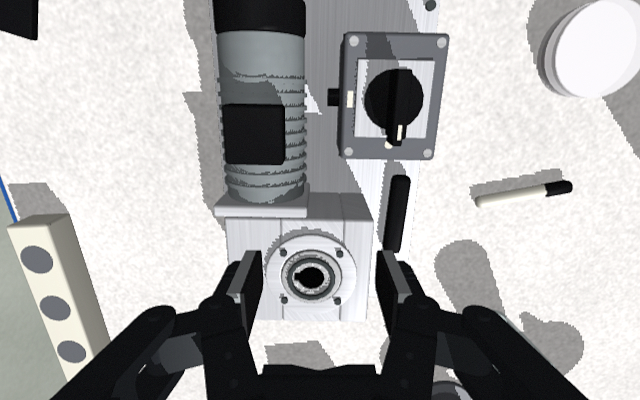

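The isolator nose at (398,135) now points at the round mark and the white on-bar at (350,99) is uncovered, so it is off. The hub is centred near (311,277), with a dark keyway notch to its left at about (297,281). I measure the hub centre and keyway by mask.

Run:
```python
from h import *
im=np.load("w6.npy");q=np.load("w6s.npy");C=cam("wrist",dict(tool_pos=q[:3],tcp_rot=q[3:]))
g=im.max(2)
for z in(.104,.108):
  for t in(25,45,70):
    m=(g<t).astype('uint8');k=np.zeros_like(m);k[245:310,270:350]=1;m*=k
    cs,h=cv2.findContours(m,cv2.RETR_CCOMP,cv2.CHAIN_APPROX_NONE)
    for c in cs:
        if len(c)<40:continue
        P=np.array([plane(C,u,v,z)[:2] for u,v in c.reshape(-1,2)])
        ce,r=cv2.minEnclosingCircle(P.astype('f4'));print(z,t,len(c),c.reshape(-1,2).mean(0).round(1),np.round(ce,4),round(2*r*1e3,1))
i=np.repeat(np.repeat(g[250:306:2,278:346:2],1,0),1,1)
for r in i:print(''.join('%4d'%x for x in r))
```

```text
0.104 25 69 [309.2 276.8] [ 0.6202 -0.0281] 28.6
0.104 45 95 [312.  290.7] [ 0.6188 -0.0211] 38.3
0.104 45 70 [309.  277.2] [ 0.6203 -0.0275] 28.9
0.104 45 90 [309.6 261.9] [ 0.6189 -0.0354] 41.6
0.104 70 75 [308.9 277.3] [ 0.6208 -0.027 ] 29.5
0.104 70 128 [310.6 277.6] [ 0.6188 -0.0253] 49.1
0.104 70 103 [310.5 277.8] [ 0.6188 -0.0256] 39.6
0.104 70 42 [292.7 256.3] [ 0.6341 -0.0488] 24.5
0.104 70 79 [324.3 255.7] [ 0.6059 -0.0452] 40.6
0.108 25 69 [309.2 276.8] [ 0.6199 -0.0306] 28.2
0.108 45 95 [312.  290.7] [ 0.6185 -0.0238] 37.8
0.108 45 70 [309.  277.2] [ 0.62   -0.0301] 28.5
0.108 45 90 [309.6 261.9] [ 0.6186 -0.0378] 41.0
0.108 70 75 [308.9 277.3] [ 0.6205 -0.0295] 29.1
0.108 70 128 [310.6 277.6] [ 0.6185 -0.0279] 48.4
0.108 70 103 [310.5 277.8] [ 0.6185 -0.0282] 39.0
0.108 70 42 [292.7 256.3] [ 0.6336 -0.0511] 24.1
0.108 70 79 [324.3 255.7] [ 0.6058 -0.0475] 40.0
 160  64  37  30 118 159 160 159 162 164 173 135 110  85  50  47  49  50  51  61  97 125 149 167 164 163 163 162 167  96  71  51 145 165
 153  73  52  54  24 158 157 158 174  83  48  51  74 110 113 112 117 121 122 
[... 2921 characters left out ...]
158 160 163 167
 151  97  79 107 117 154 142 128 132 126  82  48  50  48  42  36  28  34  36  38  46  50  52  76 127 141 120  97 128 130 133 163 167 170
 153 136  30  41  16 151 153 154 136 132 133 113  94  63  49  52  50  47  51  50  48 107 120 139 131 124 149 142  88  45  25  84 172 173
 155 134  49  53  50 150 157 157 158 155 144 128 132 136 128 108 108 112 120 123 138 142 136 138 149 157 158 164  42  47  52  36 175 177
 151 146  54  49  44 151 154 154 154 153 154 153 150 133 134 137 136 135 127 139 142 139 151 157 157 157 160 163 102  52  55  44 177 170
 151 148 133 129 156 157 155 155 155 156 157 156 156 157 156 155 155 156 156 157 157 157 158 158 159 160 162 164 150  76  66 138 165 156
```

```bash
python3 - <<'E'
from h import *
im=np.load("w6.npy");q=np.load("w6s.npy");C=cam("wrist",dict(tool_pos=q[:3],tcp_rot=q[3:]))
g=im.max(2).astype(int)
for v in range(270,286):print(v,g[v,290:304],g[v,318:328])
for p in((311.2,277.6),):print([plane(C,*p,z).round(4) for z in(.1,.104)])
for p in((297,275.5),(297,276.5),(297,277.5)):
    d=plane(C,*p,.104)-plane(C,311.2,277.6,.104);print(p,np.degrees(np.arctan2(d[1],d[0])),np.hypot(*d[:2]))
E
python3 -m jog '[-34,20,-5,0,0,0,0.3,-34,20,-5,0,0,0,0.3,-34,20,-5,0,0,0,0.3,-34,20,-5,0,0,0,0.3,-34,20,-5,0,0,0,0.3,-34,20,-5,0,0,0,0.3,-34,20,-5,0,0,0,0.3,-34,20,-5,0,0,0,0.3,-34,20,-5,0,0,0,0.3,-34,20,-5,0,0,0,0.3]';python3 -m jog '[0,0,0,0,0,0,1,0,0,0,0,0,0,1,0,0,0,0,0,0,1]'
python3 - <<'E'
from h import *
s=readout.sense();im=cams.snapshot("wrist")[:,:,::-1];C=cam("wrist",s);np.save("w7.npy",im);np.save("w7s.npy",np.r_[s["tool_pos"],s["tcp_rot"]])
print(s["joints"].round(2))
u,v=proj(C,(.425,.266,.14)).round().astype(int);print(u,v)
x0,y0=max(u-75,0),max(v-75,0);print("crop",x0,y0)
cv2.imwrite("pics/c7.png",np.clip(cv2.resize(im[y0:y0+150,x0:x0+150],(600,600),interpolation=2)*1.6,0,255).astype('uint8'))
E
```

```text
270 [ 41  48  51  56  66 113 134 129 136 149 110  95  56  14] [  0   0  61 109 127 132 136 139 126  72]
271 [ 47  50  53  69 110 137 138 133 135 137  69   9   0   2] [  2   0   0  65 126 130 130 134 147 121]
272 [ 50  54  58 110 117 100  98  96  95  81  27   0   2   2] [  4   5   0  13  89 142 153 141 145 143]
273 [ 51  56  57 143  90  20  14  14  16  19   6   2   1   5] [  2   4   1   0  10 113 152 140 136 141]
274 [ 52  59  64 156  80  10   0   2   2   1   2   2   1   4] [  3   3   5   3   0  58 129 131 135 139]
275 [ 53  57  86 133  67   7   1   3   2   3   3   5   3   3] [  2   4   3   2   0  45 125 130 134 138]
276 [ 53  59 110 114  57   7   2   4   5   4   1   3   3   3] [  4   5   3   5   0  13 127 131 132 139]
277 [ 55  57 116 117  54   6   2   4   4   3   4   2   1   3] [  1   4   3   1   3   0 111 129 132 139]
278 [ 56  51 126 128  54   0   2   0   3   1   4   3   5   5] [  4   5   5   2   0   0  82 123 131 138]
279 [ 58  49 107 131  60  25  20  18  10   2   3   4   5   2] [  6   4   4   6   0   0  91 125 132 140]
280 [ 59  49  73 118  85  76  60  56  51  15   1   4   3   5
[... 427 characters left out ...]
 11  49 137 140 136 121 118 134]
285 [ 51  55  45  36  93 144 163 159 135 128 131 115  69  25] [  4  33  68 107 124 116 110 114 114 109]
[array([ 0.6185, -0.0236,  0.1   ]), array([ 0.6182, -0.0262,  0.104 ])]
(297, 275.5) -12.499000752880214 0.01420155892900155
(297, 276.5) -7.906810925883364 0.01408333536453571
(297, 277.5) -3.256466611939831 0.014056808158194892
time_s: 7.53
tool_pos: [0.4173, 0.2298, 0.2511]
tcp_rot: [-2.16, 2.278, 0.0]
ft_force: [0.9, 0.5, 0.4]
opening: 0.0557
grip_force: 0.0
time_s: 7.78
tool_pos: [0.4191, 0.227, 0.2502]
tcp_rot: [2.16, -2.281, 0.001]
ft_force: [-0.0, -0.1, -0.6]
opening: 0.0853
grip_force: 0.0
[ 0.83  0.1   0.05  0.   -1.52 -0.88]
316 222
crop 241 147
```

View pics/c7.png

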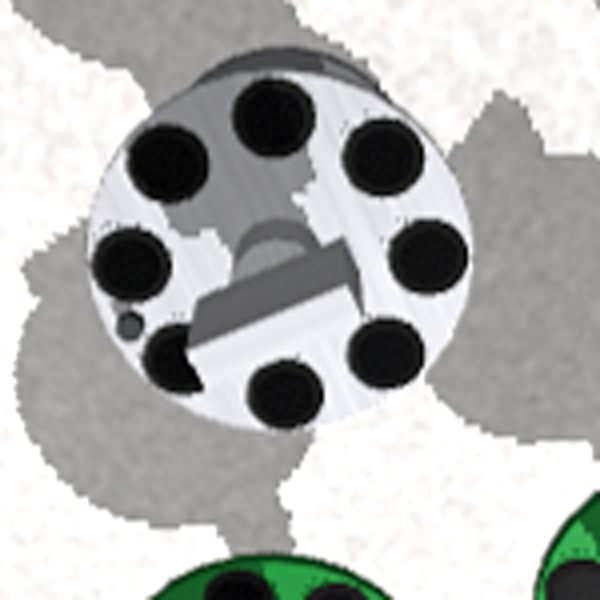

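The carousel's disc has its holes centred at crop (280,258), the screw is at crop (130,326), and the blade runs lower left to upper right. It is metal, in the grey stand, as described. I convert these to world coordinates.

Run:
```python
from h import *
q=np.load("w7s.npy");C=cam("wrist",dict(tool_pos=q[:3],tcp_rot=q[3:]))
f=lambda x,y,z:plane(C,241+x/4,147+y/4,z)
for z in(.084,.088,.092):
    h=[(168,163),(275,117),(383,157),(428,257),(385,353),(285,395),(180,358),(131,264)]
    H=np.array([f(*p,z)[:2] for p in h]);c=H.mean(0);s=f(130,326,z)[:2]-c
    print(z,c.round(4),"hole r",np.hypot(*(H-c).T).round(4),"screw",np.degrees(np.arctan2(s[1],s[0])).round(1),np.hypot(*s).round(4))
d=f(190,347,.14)-f(350,290,.14);print("blade",np.degrees(np.arctan2(d[1],d[0])),np.hypot(*d[:2]))
M=R.from_rotvec(q[3:]).as_matrix();print("toolx",np.degrees(np.arctan2(M[1,0],M[0,0])))
print("rel",rel([*f(279.5,258,.088)[:2],.18]))
```

```text
0.084 [0.4322 0.2778] hole r [0.0425 0.0425 0.0425 0.0425 0.0424 0.0429 0.0426 0.0425] screw 21.9 0.0483
0.088 [0.432  0.2762] hole r [0.042  0.042  0.042  0.042  0.0419 0.0424 0.0421 0.042 ] screw 21.9 0.0477
0.092 [0.4318 0.2746] hole r [0.0415 0.0415 0.0415 0.0415 0.0414 0.0419 0.0416 0.0416] screw 21.9 0.0471
blade 18.005866629439538 0.04191781706704937
toolx -93.12637161464505
rel [-4.93152079 -0.99648528  7.00719513]
```

```bash
python3 -m jog '[-2,-0.5,2,0,0,0.12,1,-4.9,-1,4,0,0,0.24,1,-4.9,-1,6,0,0,0.36,1,-4.9,-1,6,0,0,0.48,1,-4.9,-1,6,0,0,0.6,1,-4.9,-1,6,0,0,0.72,1,-4.9,-1,6,0,0,0.84,1,-4.9,-1,6,0,0,0.96,1,-4.9,-1,6,0,0,1.08,1,-4.9,-1,6,0,0,1.15,1]';python3 -m jog '[0,0,0,0,0,0,1,0,0,0,0,0,0,1]'
python3 - <<'E'
from h import *
s=readout.sense();im=cams.snapshot("wrist")[:,:,::-1];C=cam("wrist",s);np.save("w8.npy",im)
M=R.from_rotvec(s["tcp_rot"]).as_matrix();print("toolx",np.degrees(np.arctan2(M[1,0],M[0,0])),s["joints"].round(2))
u,v=proj(C,(.432,.276,.088)).astype(int);print(u,v)
m=(im.max(2)<40).astype('uint8');n,l,st,ce=cv2.connectedComponentsWithStats(m)
for i in range(1,n):
    if 60<st[i,4]<1500 and np.hypot(*(ce[i]-[u,v]))<90:
        p=plane(C,*ce[i],.088);d=p[:2]-[.432,.276];print(ce[i].round(1),st[i,4],p[:2].round(4),np.hypot(*d).round(4),np.degrees(np.arctan2(d[1],d[0])).round(1))
E
```

```text
time_s: 8.67
tool_pos: [0.4323, 0.2747, 0.1899]
tcp_rot: [0.559, -3.091, 0.001]
ft_force: [-0.3, 0.5, 0.6]
opening: 0.0856
grip_force: 0.0
time_s: 8.83
tool_pos: [0.4322, 0.2751, 0.19]
tcp_rot: [0.574, -3.089, 0.0]
ft_force: [-0.1, -0.4, 0.3]
opening: 0.0854
grip_force: 0.0
toolx -158.95818221948196 [ 0.87  0.18 -0.    0.   -1.39 -2.08]
320 183
[302.1 141. ] 506 [0.4018 0.247 ] 0.0419 -136.1
[339.4 140.8] 512 [0.3902 0.277 ] 0.0418 178.7
[277.  166.7] 485 [0.4312 0.234 ] 0.042 -91.1
[364.5 166.4] 468 [0.4032 0.3064] 0.0419 133.5
[278.6 200.7] 440 [0.4611 0.2455] 0.0421 -46.4
[362.9 200.7] 421 [0.4332 0.3179] 0.0419 88.3
[303.3 223.4] 383 [0.4742 0.2746] 0.0422 -2.0
[338.7 223.4] 364 [0.4623 0.3057] 0.0424 44.4
```

The holes give a centre of (0.432, 0.276) and a blade yaw of 21.2°, and the tool is already within 1 mm and 0.2°. I descend to TCP z≈0.070, the height that worked on the isolator blade, and grip.

```bash
python3 -m jog '[0,0.1,4,0,0,0,0.2,0,0.1,8,0,0,0,0,0,0.1,10,0,0,0,0,0,0.1,11.2,0,0,0,0,0,0.1,12,0,0,0,0,0,0.1,12,0,0,0,0]';python3 -m jog '[0,0,0,0,0,0,-1,0,0,0,0,0,0,-1,0,0,0,0,0,0,-1,0,0,0,0,0,0,-1]'
```

```text
time_s: 9.38
tool_pos: [0.4306, 0.2761, 0.0685]
tcp_rot: [0.573, -3.086, 0.003]
ft_force: [-0.4, 0.8, -0.2]
opening: 0.0428
grip_force: 0.0
time_s: 9.72
tool_pos: [0.4321, 0.2775, 0.0715]
tcp_rot: [-0.573, 3.086, 0.001]
ft_force: [0.9, -1.6, 3.8]
opening: 0.0112
grip_force: 59.1
```

Gripped (11 mm, 59 N). I lift and check how the carousel sits in the hand.

```bash
python3 -m jog '[0,0,-2,0,0,0,-1,0,0,-5,0,0,0,-1,0,0,-9,0,0,0,-1,0,0,-13,0,0,0,-1,0,0,-13,0,0,0,-1,0,0,-13,0,0,0,-1,0,0,-13,0,0,0,-1]'
cat > hold.py <<'E'
from h import *
s=readout.sense();im=cams.snapshot("wrist")[:,:,::-1];C=cam("wrist",s)
M=R.from_rotvec(s["tcp_rot"]).as_matrix();print("toolx",np.degrees(np.arctan2(M[1,0],M[0,0])),"tilt",np.degrees(np.arccos(-M[2,2])))
c=C[0];T=np.array(c["T_tool_cam"])
m=(im.max(2)<40).astype('uint8');n,l,st,ce=cv2.connectedComponentsWithStats(m)
t0=np.array([0,0,.018])
for dz in(.012,.018,.024):
  L=[]
  for i in range(1,n):
    if 60<st[i,4]<1500:
        d=T[:3,:3]@[(ce[i][0]-c["cx"])/c["fx"],(ce[i][1]-c["cy"])/c["fy"],1];o=T[:3,3];p=o+d*(-dz-o[2])/d[2]
        if .03<np.hypot(*p[:2])<.055:L.append([*p[:2],np.degrees(np.arctan2(p[1],p[0])),*ce[i]])
  L=np.array(L);print("disc above tcp",dz,len(L))
  if dz==.018:print(L.round(4))
  (cx,cy),r=cv2.minEnclosingCircle(L[:,:2].astype('f4'));print("centre tool",cx,cy,r)
E
python3 hold.py
```

```text
time_s: 10.3
tool_pos: [0.4299, 0.2768, 0.1984]
tcp_rot: [0.572, -3.086, 0.0]
ft_force: [0.6, -0.4, -5.6]
opening: 0.0114
grip_force: 59.1
toolx -158.99293262859507 tilt 0.19355647192826697
disc above tcp 0.012 6
centre tool -0.0013438365422189236 -0.001147940754890442 0.04323536157608032
disc above tcp 0.018 6
[[ 4.010000e-02 -1.700000e-02 -2.302450e+01  2.873469e+02  1.747858e+02]
 [ 4.000000e-02  1.490000e-02  2.038780e+01  3.499248e+02  1.748179e+02]
 [ 1.750000e-02 -3.950000e-02 -6.617910e+01  2.464320e+02  2.159381e+02]
 [ 1.750000e-02  3.730000e-02  6.482360e+01  3.907331e+02  2.157432e+02]
 [-1.410000e-02 -3.960000e-02 -1.096527e+02  2.504497e+02  2.678734e+02]
 [-1.420000e-02  3.720000e-02  1.108809e+02  3.865023e+02  2.678962e+02]]
centre tool 0.0016977922059595585 -0.0011423584073781967 0.041664786636829376
disc above tcp 0.024 7
centre tool 0.0046469224616885185 0.006813484244048595 0.04751237481832504
```

The carousel is centred in the hand to about 1.5 mm and its x axis is exactly opposite tool x. I carry it beside the hub at the final yaw, so the hub can be measured in the same camera attitude.

```bash
python3 -m jog '[-13.5,-39,-0.5,0,0,0.06,-1,-13.5,-39,-0.5,0,0,0.12,-1,-13.5,-39,-0.5,0,0,0.18,-1,-13.5,-39,-0.5,0,0,0.24,-1,-13.5,-39,-0.5,0,0,0.3,-1,-13.5,-39,-0.5,0,0,0.36,-1,-13.5,-39,-0.5,0,0,0.42,-1,-13.5,-39,-0.5,0,0,0.48,-1,-13.5,-39,-0.5,0,0,0.52,-1,-13.5,-39,-0.5,0,0,0.52,-1]';python3 -m jog '[0,0,0,0,0,0,-1,0,0,0,0,0,0,-1,0,0,0,0,0,0,-1]'
cat > hub.py <<'E'
from h import *
s=readout.sense();im=cams.snapshot("wrist")[:,:,::-1];C=cam("wrist",s);np.save("w9.npy",im);np.save("w9s.npy",np.r_[s["tool_pos"],s["tcp_rot"]])
M=R.from_rotvec(s["tcp_rot"]).as_matrix();print("toolx",np.degrees(np.arctan2(M[1,0],M[0,0])),s["joints"].round(2))
u,v=proj(C,(.6175,-.027,.104)).round().astype(int);print("hub px",u,v)
g=im.max(2).astype(int)
m=(g<25).astype('uint8');k=np.zeros_like(m);cv2.circle(k,(int(u),int(v)),28,1,-1)
n,l,st,ce=cv2.connectedComponentsWithStats(m*k);print([(st[i].tolist(),ce[i].round(1)) for i in range(1,n) if st[i,4]>30])
for y in range(v-26,v+27,2):print(y,' '.join('%3d'%x for x in g[y,u-28:u+29:2]))
E
python3 hub.py
```

```text
time_s: 11.18
tool_pos: [0.6972, -0.0407, 0.2018]
tcp_rot: [-0.244, -3.127, 0.001]
ft_force: [0.2, 1.0, -4.9]
opening: 0.011
grip_force: 60.6
time_s: 11.43
tool_pos: [0.6963, -0.0386, 0.202]
tcp_rot: [-0.241, -3.127, 0.0]
ft_force: [-0.2, 0.4, -5.0]
opening: 0.0114
grip_force: 61.0
toolx 171.19026570255716 [ 0.17  0.57  0.6  -0.   -1.61 -1.89]
hub px 319 91
[([306, 76, 31, 37, 762], array([320.8,  91.7]))]
65 165  76 123 144 147 150 151 114  53  61  61  58  57  57  55  54  53  54  56  57  59  61  60 117 150 149 149 162 148
67 104 119 142 143 150 137  55  57  59  57  54  43  47  52 105  79  68  56  35  47  51  52  60  62 114 150 147 149 164
69 107 143 141 147 152  71  57  55  53  45  43  74 124 132  90 102 148 106 126  84  62  44  54  60  66  91 147 147 143
71 135 142 145 130  80  55  58  55  43  65 130 153 152 152 146 146 120 105  89 105  96  78  40  54  59  65  79 145 146
73 142 142 153  53  57  60  58  50 127 152 156 146 144 143 140 186 144 126 145 104  95  95  82  39  53  59  67 115 150
75 141 148 103  54  59  58  63 147 150 147 160 165 146 118 106  82 102 126 146  98  88  94  96 
[... 1831 characters left out ...]
  57  62 115 149 172 155 141 120  42  35  14  14  24   9  80 144 143 146 150 106  46  57  57  72 144
109  94  86  89  52  51  60  63 130 144 153 162 141  71  65  65  51  63  36 135 145 140 142  85  51  56  57  49 141 143
111  82 140  98  91  59  51  60  61 118 174 150 148  88  59  65  35  62  61 141 148 150 129  47  57  58  58 111 144 143
113  63 129 145  86  99  54  53  61  63  63 113 149 135 110  84  45  77  92 147 130  80  51  59  58  54  63 141 142 144
115 203  67 135  84 126  85  43  54  59  63  63  63 112 121 131 136 133 119  76  53  61  59  56  48 124 146 143 144 135
117 186 134  68 134 148 117  88  62  44  54  58  62  63  63  60  59  54  61  61  58  58  55  57 121 145 141 143 133  66
```

Run:
```python
from h import *
im=np.load("w9.npy");q=np.load("w9s.npy");C=cam("wrist",dict(tool_pos=q[:3],tcp_rot=q[3:]));g=im.max(2).astype(int)
for v in(108,110,112):print(v,g[v,308:334])
print([g[y,312] for y in range(72,112)]);print([g[y,330] for y in range(72,112)])
m=(g<50).astype('uint8')
pts=[]
for a in np.radians(range(-215,45,3)):   # avoid keyway (image down=90deg)
    for r in np.arange(8,22,.25):
        if g[int(round(91.2+r*np.sin(a))),int(round(320.8+r*np.cos(a)))]>60:pts.append((320.8+r*np.cos(a),91.2+r*np.sin(a)));break
P=np.array(pts,'f4');W=np.array([plane(C,u,v,.104)[:2] for u,v in P])
A=np.c_[2*W,np.ones(len(W))];x=np.linalg.lstsq(A,(W**2).sum(1),rcond=None)[0];print("bore",x[:2],"d",2*np.sqrt(x[2]+x[0]**2+x[1]**2))
for k in((319.5,111),(320,111),(320.5,111)):
    d=plane(C,*k,.104)[:2]-x[:2];print(k,np.degrees(np.arctan2(d[1],d[0])),np.hypot(*d))
print("rel",rel([*x[:2],q[2]]))
```

```text
108 [186 161 141 154 152 144 136  63  46  57  52  50  17  47  53  52  59  27
  29 124 145 150 142 141 142 144]
110 [152 147 184 157 143 143 148  75  57  61  62  67  20  43  62  64  63  52
  31 137 145 142 149 144 144 156]
112 [108 144 139 150 150 150 153 111  89  88  64  61  22  25  57  59  60  56
  54 142 151 151 153 130 118  65]
[np.int64(152), np.int64(149), np.int64(160), np.int64(183), np.int64(177), np.int64(126), np.int64(56), np.int64(7), np.int64(0), np.int64(2), np.int64(5), np.int64(8), np.int64(8), np.int64(9), np.int64(8), np.int64(9), np.int64(10), np.int64(6), np.int64(9), np.int64(7), np.int64(9), np.int64(9), np.int64(8), np.int64(11), np.int64(8), np.int64(8), np.int64(9), np.int64(9), np.int64(8), np.int64(4), np.int64(2), np.int64(2), np.int64(7), np.int64(54), np.int64(122), np.int64(148), np.int64(152), np.int64(148), np.int64(143), np.int64(147)]
[np.int64(93), np.int64(92), np.int64(90), np.int64(85), np.int64(93), np.int64(125), np.int64(101), np.int64(23), np.int64(0), np.int64(0), np.int64(3), np.int64(2), np.int64(4), np.int64(12), np.int64(7), np.int64(11), np.int64(9), np.int64(9), np.int64(10), np.int64(10), np.int64(7), np.int64(10), np.int64(9), np.int64(8), np.int64(7), np.int64(11), np.int64(7), np.int64(6), np.int64(3), np.int64(2), np.int64(1), np.int64(0), np.int64(29), np.int64(108), np.int64(142), np.int64(144), np.int64(142), np.int64(148), np.int64(149), np.int64(148)]
bore [ 0.61851393 -0.02531477] d 0.02532679915878574
(319.5, 111) -12.802901847272873 0.015154973093107668
(320, 111) -11.237915210575323 0.015131985232379777
(320.5, 111) -9.669343774232438 0.015120316220306212
rel [7.88423859 0.06435632 0.14985534]
```

The bore is fitted (25.3 mm across, as expected) with the keyway at about -9.5°. I move over the hub and then insert in small steps, watching the force.

```bash
python3 -m jog '[3,0.1,0,0,0,0.01,-1,6,0.2,0,0,0,0.01,-1,7.7,0.2,0,0,0,0.01,-1,7.7,0.2,2,0,0,0.01,-1,7.7,0.2,3.5,0,0,0.01,-1,7.7,0.2,3.5,0,0,0.01,-1,7.7,0.2,3.5,0,0,0.01,-1]'; python3 -m jog '[0,0,0.4,0,0,0,-1,0,0,0.8,0,0,0,-1,0,0,1.2,0,0,0,-1,0,0,1.6,0,0,0,-1,0,0,1.6,0,0,0,-1,0,0,1.6,0,0,0,-1]'
```

```text
time_s: 12.07
tool_pos: [0.6202, -0.024, 0.1699]
tcp_rot: [-0.253, -3.13, 0.001]
ft_force: [0.3, 0.6, -3.8]
opening: 0.0114
grip_force: 61.3
time_s: 12.57
tool_pos: [0.6237, -0.0253, 0.1602]
tcp_rot: [0.254, 3.122, -0.001]
ft_force: [-5.6, 2.5, 16.4]
opening: 0.0113
grip_force: 65.6
```

```bash
python3 -m jog '[0,0,-0.8,0,0,0,-1,0,0,-0.8,0,0,0,-1,0.25,0.1,-0.8,0,0,0,-1,0.25,0.1,-0.8,0,0,0,-1]'; python3 -m jog '[0,0,0.4,0,0,0,-1,0,0,0.8,0,0,0,-1,0,0,0.8,0,0,0,-1]';python3 hold.py
```

```text
time_s: 12.9
tool_pos: [0.6183, -0.0231, 0.1609]
tcp_rot: [-0.256, -3.129, -0.0]
ft_force: [0.7, -0.7, -4.9]
opening: 0.011
grip_force: 62.2
time_s: 13.15
tool_pos: [0.6177, -0.0243, 0.153]
tcp_rot: [-0.256, -3.128, 0.003]
ft_force: [-2.8, -2.0, -4.7]
opening: 0.0115
grip_force: 62.0
toolx 170.6320986680378 tilt 0.21867816547572452
disc above tcp 0.012 6
centre tool -0.003411737736314535 -0.0005254130810499191 0.04343733564019203
disc above tcp 0.018 6
[[ 3.830000e-02 -1.630000e-02 -2.307420e+01  2.876786e+02  1.772785e+02]
 [ 3.840000e-02  1.530000e-02  2.174870e+01  3.495808e+02  1.772103e+02]
 [ 1.580000e-02 -3.880000e-02 -6.787810e+01  2.469171e+02  2.181596e+02]
 [ 1.580000e-02  3.780000e-02  6.727880e+01  3.904665e+02  2.179852e+02]
 [-1.640000e-02 -3.900000e-02 -1.128460e+02  2.506333e+02  2.708317e+02]
 [-1.640000e-02  3.800000e-02  1.134015e+02  3.867259e+02  2.707568e+02]]
centre tool -0.00030920724384486675 -0.0005231670220382512 0.04185940697789192
disc above tcp 0.024 6
centre tool 0.0027933234814554453 -0.0005209245136938989 0.04028147831559181
```

The shaft is in the bore: z=0.153 with only the weight on the wrist. I go on down to key depth.

```bash
python3 -m jog '[0.05,-0.05,0.3,0,0,0,-1,0.05,-0.05,0.6,0,0,0,-1,0.05,-0.05,0.9,0,0,0,-1,0.05,-0.05,0.9,0,0,0,-1]'; python3 -m jog '[0,0,0.3,0,0,0,-1,0,0,0.6,0,0,0,-1,0,0,0.6,0,0,0,-1]'
```

```text
time_s: 13.53
tool_pos: [0.6174, -0.0243, 0.1438]
tcp_rot: [-0.256, -3.128, 0.001]
ft_force: [-3.0, -3.8, -7.1]
opening: 0.0112
grip_force: 61.5
time_s: 13.78
tool_pos: [0.6175, -0.0243, 0.1381]
tcp_rot: [-0.256, -3.128, 0.001]
ft_force: [-3.4, -3.4, -5.5]
opening: 0.0109
grip_force: 61.6
```

The key has dropped in with no axial force. I continue.

```bash
python3 -m jog '[0,-0.05,0.5,0,0,0,-1,0,-0.05,1,0,0,0,-1,0,-0.05,1.5,0,0,0,-1,0,-0.05,2,0,0,0,-1,0,-0.05,2.5,0,0,0,-1,0,-0.05,2.8,0,0,0,-1,0,-0.05,2.8,0,0,0,-1]'
```

```text
time_s: 14.37
tool_pos: [0.6178, -0.0243, 0.1098]
tcp_rot: [-0.256, -3.129, 0.0]
ft_force: [-1.8, -1.7, -7.4]
opening: 0.0112
grip_force: 61.3
```

```bash
python3 hold.py
```

```text
toolx 170.63615566754277 tilt 0.11620209708517772
disc above tcp 0.012 6
centre tool -0.0029946777503937483 -0.000678722804877907 0.04341593757271767
disc above tcp 0.018 6
[[ 3.870000e-02 -1.640000e-02 -2.295580e+01  2.875832e+02  1.766821e+02]
 [ 3.870000e-02  1.530000e-02  2.158590e+01  3.495857e+02  1.766489e+02]
 [ 1.610000e-02 -3.890000e-02 -6.759580e+01  2.466172e+02  2.176734e+02]
 [ 1.610000e-02  3.770000e-02  6.684900e+01  3.902979e+02  2.174902e+02]
 [-1.610000e-02 -3.910000e-02 -1.123793e+02  2.504250e+02  2.703194e+02]
 [-1.600000e-02  3.790000e-02  1.128616e+02  3.865442e+02  2.700164e+02]]
centre tool 1.713739038677886e-05 -0.0006708076107315719 0.04180963337421417
disc above tcp 0.024 6
centre tool 0.003107387339696288 -0.0006630477728322148 0.04023357853293419
```

```bash
python3 -m jog '[0,0,0.3,0,0,0,-1,0,0,0.4,0,0,0,-1,0,0,0.5,0,0,0,-1,0,0,0.5,0,0,0,-1]'; python3 -m jog '[0,0,0.1,0,0,0,-1,0,0,0.2,0,0,0,-1,0,0,0.3,0,0,0,-1,0,0,0.3,0,0,0,-1]'
```

```text
time_s: 14.75
tool_pos: [0.6181, -0.0245, 0.1076]
tcp_rot: [0.256, 3.131, -0.001]
ft_force: [-7.9, -1.5, 3.2]
opening: 0.0113
grip_force: 62.8
time_s: 15.08
tool_pos: [0.6186, -0.0245, 0.1053]
tcp_rot: [0.255, 3.129, -0.001]
ft_force: [-7.3, -0.9, 5.6]
opening: 0.0112
grip_force: 62.9
```

```bash
python3 -m jog '[0,0,0.1,0,0,0,-1,0,0,0.2,0,0,0,-1,0,0,0.2,0,0,0,-1]'; python3 -m jog '[0,0,0.1,0,0,0,-1,0,0,0.2,0,0,0,-1,0,0,0.2,0,0,0,-1]';python3 -m jog '[0,0,0.1,0,0,0,-1,0,0,0.2,0,0,0,-1,0,0,0.2,0,0,0,-1]'
```

```text
time_s: 15.33
tool_pos: [0.6191, -0.0245, 0.1038]
tcp_rot: [0.255, 3.128, -0.0]
ft_force: [-7.7, -0.8, 6.0]
opening: 0.0113
grip_force: 63.1
time_s: 15.58
tool_pos: [0.6195, -0.0247, 0.1035]
tcp_rot: [0.254, 3.126, -0.001]
ft_force: [-8.7, -1.0, 13.1]
opening: 0.0109
grip_force: 64.4
time_s: 15.83
tool_pos: [0.6197, -0.0248, 0.1034]
tcp_rot: [0.253, 3.125, -0.001]
ft_force: [-14.3, -1.3, 20.7]
opening: 0.011
grip_force: 68.0
```

```bash
python3 -m jog '[0.1,0,0,0,0,0,-1,0.15,0,0.05,0,0,0,-1,0.15,0,0.05,0,0,0,-1,0.15,0,0.05,0,0,0,-1]';python3 hold.py
```

```text
time_s: 16.17
tool_pos: [0.6198, -0.0248, 0.1034]
tcp_rot: [0.253, 3.121, -0.001]
ft_force: [-9.3, -1.2, 20.5]
opening: 0.0112
grip_force: 67.9
toolx 170.72578466065656 tilt 0.5676651793116718
disc above tcp 0.012 6
centre tool -0.0018606786616146564 -0.0005157198756933212 0.043255046010017395
disc above tcp 0.018 6
[[ 3.960000e-02 -1.650000e-02 -2.258850e+01  2.873723e+02  1.750110e+02]
 [ 3.960000e-02  1.550000e-02  2.135410e+01  3.500159e+02  1.748978e+02]
 [ 1.710000e-02 -3.900000e-02 -6.636230e+01  2.463752e+02  2.159395e+02]
 [ 1.700000e-02  3.790000e-02  6.581610e+01  3.908771e+02  2.159261e+02]
 [-1.470000e-02 -3.900000e-02 -1.106234e+02  2.505615e+02  2.681042e+02]
 [-1.460000e-02  3.790000e-02  1.111419e+02  3.867093e+02  2.680009e+02]]
centre tool 0.0011861138045787811 -0.0005139708518981934 0.0416836142539978
disc above tcp 0.024 6
centre tool 0.004232906270772219 -0.0005122218281030655 0.04011218249797821
```

The collar is hard against the seat. Force rises steeply at TCP z=0.1034 after about 4 mm of washer travel, the disc measures z≈0.120 (home is 0.120), and the tilt is 0.01 rad. I hand in.

```bash
python3 -c "
from bench import r
print(r.job_done())"
```

```text
the job is handed in; nothing more can be done
None
```

I turned the isolator to off, then keyed the carousel into the hub and pressed it fully home; it is still gripped (about 68 N) and held down with about 20 N, and I handed the job in at about 16 s without being told the verdict.

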